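# Put the stapler and tape measure back in their labelled bays

## Task

Somebody left the stapler in the tape measure's bay of the bench organiser; each bay's label shows the outline of the tool that belongs there. First put the stapler into its own bay, then stand the tape measure from the bench upright in its own, both set down without dropping them, fully down on the bay floor, and released. Leave the cutter in its bay and the other things on the bench where they are.

Things in the scene. Friction and masses are not known exactly. Their poses are not given: they have to be found in the camera images.
- organiser: black fixed base plate 250 x 290 x 6 mm lying on the worktop, with three alike bays side by side along its y, 90 mm apart; which bay is at the left, middle or right varies. Origin on the worktop, at the middle bay's centre; x points away from the robot along the bays. Its top is 6 mm above the worktop.
- bay_stapler: aluminium tray bay, fixed, inside 158 mm (x) by 42 mm (y); origin at centre of underside, floor top 3 mm above it; walls 3 mm thick, 14 mm above the floor (7 mm over the middle 50 mm of the long sides). x along its length, away from the robot. At its -x end, to 128 mm out and 26 mm up, a sloping white label with the black outline of a stapler. Empty at the start.
- bay_tape: aluminium tray bay, fixed, inside 158 mm (x) by 42 mm (y); origin at centre of underside, floor top 3 mm above it; walls 3 mm thick, 14 mm above the floor (7 mm over the middle 50 mm of the long sides). x along its length, away from the robot. At its -x end, to 128 mm out and 26 mm up, a sloping white label with the black outline of a tape measure. Holds the stapler at the start.
- bay_cutter: aluminium tray bay, fixed, inside 158 mm (x) by 42 mm (y); origin at centre of underside, floor top 3 mm above it; walls 3 mm thick, 14 mm above the floor (7 mm over the middle 50 mm of the long sides). x along its length, away from the robot. At its -x end, to 128 mm out and 26 mm up, a sloping white label with the black outline of a cutter. Holds the cutter.
- stapler: rigid red and black stapler, 36 x 145 x 42 mm (x, y, z), 0.24 kg. Origin at centre of underside, y along it to the nose, z up. Base 36 mm wide, 7 mm high; the arm above, good to grip, is 26 mm wide, 16 to 42 mm up, y -31 to +71 mm. Starts upright on the floor of the tape measure's bay, nose away from the robot; in its own bay either way round is right.
- tape_measure: yellow pocket tape measure standing upright on the bench, 33 x 68 x 61 mm (x, y, z), about 0.16 kg. Origin at the centre of its underside, z up, y along its length; its flat sides, 33 mm apart, face +-x. By itself it stands with a lean of about 0.04 rad along its length. It fits its bay lengthwise, standing, either way round and anywhere along the bay.
- cutter: orange snap-off cutter, 22 x 152 x 17 mm (x, y, z), lying loose in its own bay; leave it. Origin at the centre of its underside.
- glue_stick: glue stick with red cap standing on the bench, 28 mm in diameter, 98 mm high; leave it. Origin at the centre of its underside.
- tape_roll: thin roll of brown tape lying flat, 68 mm in diameter, 26 mm high; leave it. Origin at the centre of its underside.
- note_block: yellow block of notes, 77 x 77 x 29 mm; leave it. Origin at the centre of its underside.
There are look-alikes about, which are no part of the job. Of the things like the stapler, leave any that is purple; of the rest the larger one is meant. Leave any purple look-alike of the tape_measure alone.

How it is judged:
On the way, in this order (a step that is already met when the one before it is completed fails the run):
1. the stapler lies in its own bay, released (x of stapler in the frame of bay_stapler between -0.012 and 0.012 m and y of stapler in the frame of bay_stapler between -0.008 and 0.008 m and z of stapler in the frame of bay_stapler between -0.001 and 0.008 m and angle between stapler's own z axis and vertical below 0.15 rad and angle between the y axis of stapler and the x axis of bay_stapler, either way round below 0.15 rad and linear speed of stapler below 0.02 m/s and contact force between the fingers and stapler below 0.2 N), for 0.2 s.
2. the tape measure stands in its own bay, released (x of tape_measure in the frame of bay_tape between -0.055 and 0.055 m and y of tape_measure in the frame of bay_tape between -0.01 and 0.01 m and z of tape_measure in the frame of bay_tape between -0.001 and 0.008 m and angle between tape_measure's own z axis and vertical below 0.15 rad and angle between the y axis of tape_measure and the x axis of bay_tape, either way round below 0.15 rad and linear speed of tape_measure below 0.02 m/s and contact force between the fingers and tape_measure below 0.2 N), for 0.2 s.
At the end, for the whole second after the job is handed in: Stapler in its own bay (12 mm along, 8 mm across of centre) and tape measure upright in its own (55 mm along, 10 mm across), each under 8 mm above the bay underside, lengthwise and upright to 0.15 rad, released, at rest; cutter, glue stick, tape roll, note block within 20 mm of their start (all of step 1 and all of step 2 and distance of each of cutter, glue_stick, tape_roll, note_block from where it was at the start of the episode below 0.02 m); the robot touches nothing.
It fails at once if the cutter is moved by more than 20 mm (distance of cutter from where it was at the start of the episode above 0.02 m).
It fails at once if the glue stick, tape roll or note block is moved by more than 20 mm, or the glue stick tipped over (distance of any of glue_stick, tape_roll, note_block from where it was at the start of the episode above 0.02 m or angle between glue_stick's own z axis and vertical above 0.5 rad).
It fails at once if the stapler is dropped from more than about 2 cm (falls free of the fingers faster than 0.65 m/s) (linear speed of stapler above 0.65 m/s and contact force between the fingers and stapler below 0.1 N).
It fails at once if the tape measure is dropped from more than about 2 cm (falls free of the fingers faster than 0.65 m/s) (linear speed of tape_measure above 0.65 m/s and contact force between the fingers and tape_measure below 0.1 N).
It also fails if it takes over 64 s, if anything falls off the work surface, if the arm or the gripper's body presses on something with over 40 N, if the wrist force passes 120 N, or if a joint passes its speed limit or range.

## Robot

A 7-joint arm with a two-finger parallel gripper is mounted at the origin on a cart in front of the work surface, level with it; the furniture and walls round the work are solid. World frame = base frame: x ahead of the robot, y to its left, z up, the work surface at z = 0. Lengths are in m, angles in rad, forces in N, time in s.
With the tool pointing down it reaches from about 0.35 to 0.9 m from the base axis. Payload 19.9 kg.
Tool frame: the origin (TCP) lies at the very end of the fingers, on their centre line; the grasp point (between the pads) lies 19 mm behind it (robot.grip_point_offset is the distance from the TCP to the grasp point, in m); z points along the fingers, y is the line along which they close (so a half turn about z gives the same grasp; the last joint's range is limited). The gripper opens to 94 mm and grips with 3 to 60 N. Pads are 16 mm wide; open, the fingers measure 119 mm over their backs; the gripper's body (75 mm by 177 mm) begins 78 mm behind the grasp point.
Start: joints at [1.228, 0.417, -0.01, 1.614, 0.005, 1.111, -0.053], TCP at [0.185, -0.597, 0.17] pointing down, gripper open.
Joint ranges: [-2.81, 2.81], [-0.39, 2.02], [-1.27, 1.25], [0.06, 2.57], [-1.19, 4.33], [0.19, 2], [-2.82, 2.82]. Speed limits (rad/s): [1.89, 1.89, 2.39, 2.39, 3.01, 3.01, 3.01].

## Interface

Orientations are given as a unit quaternion [x, y, z, w].
In Python, from bench import readout, vision, ticket, robot gives the robot as it stands.
- The arm moves only by the tool apply_moves, never from a script. Its argument "moves" is text: rows parted by semicolons, each of 6 numbers parted by spaces: the shift along the tool's x, y, z in cm, then the turn, a rotation vector about the tool's x, y, z in degrees. A call has 1 to 8 rows; each row shifts and turns the commanded pose from where the row before left it, along the tool's axes as they then stand; what a row does not reach is not made up. A row lasts 1/8 s, in which the tool goes at most 62.5 mm and 10.7 degrees, less where a joint would pass 70% of its speed; a pose out of reach is approached as far as the arm can. A call with a gripper value outside its range is refused whole. "claw" is the closure in counts, from 0 (fully open) to 255 (shut), set as the call begins (left out, the last holds). The fingers move at their own pace and stop on an object; "grip_force" is the grip in N (left out, the last holds). Time passes only in rows, so rows that do not move let the fingers close. It gives the time, the measured TCP pose, the force, the opening and the grip force at its end, in the units of the state.
- readout.sense(): the state, without advancing time (a new reading comes with each control period).
- vision.capture(name): name is "scene" or "top"; returns (picture, depth): 384x512x3 uint8, red, green, blue; 384x512 float32, m along the optical axis (not along the pixel's ray), 0 where there is no reading.
- vision.camera_info(name): a dict with "fx", "fy", "cx", "cy" (pixels), "k1" (the pictures are not rectified: a ray, as slopes to the right and down, at radius r is drawn at 1 + k1 r^2 times it, then the intrinsics apply), "rvec" (rotation vector, rad) and "tvec" (3), from world to camera coordinates, as OpenCV has them. Camera axes: x right, y down, z forward; pixel columns grow to the right and rows downward; lengths in m; the calibration is good to about 2 mm. A picture is of the moment at which its call begins. camera_info takes no time and is no camera call.
- ticket.close_job(): hands the job in; it is judged then, once.
The state is a dict: "time_s": time; "joint_pos": joint angles; "joint_vel": joint speeds; "tau": joint torques, N m; "ee_pos": TCP position; "eef_rot": TCP orientation; "wrist_force": force on the tool from outside, world axes, zero at the start; "ft_torque": the same for the moment, N m; "finger_gap": finger opening in m; "grasp_force": force on a finger pad.
Only numpy, scipy, OpenCV 4.12 (cv2) and the standard library are available. Lean on these libraries where they do the work, as an engineer would, in place of code of your own. Each camera call takes 0.05 s, during which the arm holds its last target. There are 200 camera calls.

## Working session

There is one attempt and no reset: what is moved stays moved. The work goes in short steps, Python scripts to look and compute and a tool call to move; the robot and the scene stay as the last step left them, time stands still between calls to the robot, and variables do not carry over. Pictures are saved under pics/ and viewed, at most 11 in all, crops included, and the job is handed in when it is done.

Besides the shell and the picture viewer there is one more tool, called after ">>>" by a JSON object that holds its "method" and its "body". apply_moves: Moves the arm, as the interface text tells. Its arguments: {"type":"object","properties":{"moves":{"type":"string"},"claw":{"type":"number"},"grip_force":{"type":"number"}},"required":["moves"]}

```bash
mkdir -p pics; cat > h.py <<'E'
import numpy as np, cv2
from bench import readout, vision, ticket, robot
from scipy.spatial.transform import Rotation as R
def cap(n,f=None):
    p,d=vision.capture(n)
    np.savez(f'/tmp/{n}.npz',p=p,d=d)
    if f: cv2.imwrite(f'pics/{f}.png',cv2.cvtColor(p,cv2.COLOR_RGB2BGR))
    return p,d
def cloud(n,d):
    c=vision.camera_info(n);K=np.array([[c['fx'],0,c['cx']],[0,c['fy'],c['cy']],[0,0,1.]])
    v,u=np.mgrid[:d.shape[0],:d.shape[1]]
    pt=np.stack([u,v],-1).reshape(-1,1,2).astype(float)
    xy=cv2.undistortPoints(pt,K,np.array([c['k1'],0,0,0.])).reshape(*d.shape,2)
    P=np.dstack([xy*d[...,None],d])
    Rm=R.from_rotvec(np.ravel(c['rvec'])).as_matrix()
    W=(P-np.ravel(c['tvec']))@Rm
    W[d==0]=np.nan
    return W
E
python3 - <<'E'
from h import *
cap('top','top1');cap('scene','scene1')
s=readout.sense();print({k:np.round(v,3) for k,v in s.items()})
for n in('top','scene'):print(vision.camera_info(n))
E
```

```text
{'time_s': np.float64(0.1), 'joint_pos': array([ 1.229,  0.418, -0.01 ,  1.614,  0.005,  1.111, -0.053]), 'joint_vel': array([ 0.   ,  0.   , -0.002, -0.002, -0.002, -0.001, -0.   ]), 'tau': array([ 2.0000e-03, -8.5258e+01,  6.4000e-01, -4.2669e+01, -4.9000e-02,
        1.6000e-02, -0.0000e+00]), 'ee_pos': array([ 0.185, -0.597,  0.169]), 'eef_rot': array([ 0.989,  0.15 , -0.   , -0.001]), 'wrist_force': array([0.527, 0.358, 0.072]), 'ft_torque': array([0.005, 0.017, 0.028]), 'grasp_force': np.float64(0.0), 'finger_gap': np.float64(0.094)}
{'fx': 425.48319774032, 'fy': 425.48319774032, 'cx': 255.8999870634914, 'cy': 194.01082884499743, 'k1': 0.005697546478193373, 'rvec': array([ 2.17985699, -2.11654637,  0.1801077 ]), 'tvec': array([-0.1376784,  0.5446251,  1.222978 ])}
{'fx': 385.4353176178642, 'fy': 385.4353176178642, 'cx': 257.3801866767666, 'cy': 190.98276369249555, 'k1': -0.10998806628055008, 'rvec': array([ 2.04798264, -0.60556231,  0.32944891]), 'tvec': array([-0.49205694,  0.14313676,  1.09484398])}
```

View pics/top1.png

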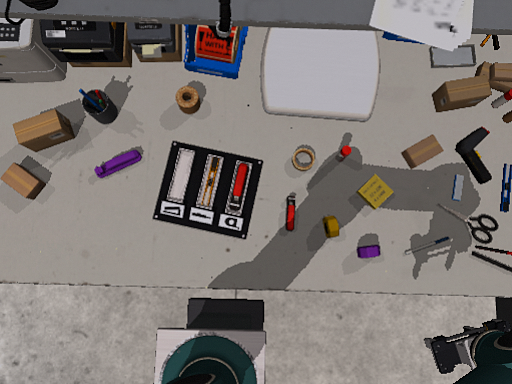

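View pics/scene1.png

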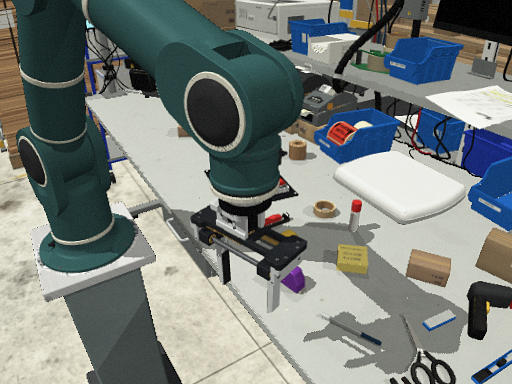

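The top view shows these candidates:
- **Stapler:** red one in the right bay (240,187), smaller red one on the bench (291,211), purple one (118,162).
- **Tape measure:** yellow one (332,226), purple one (369,251).

By the description I want the red stapler in the bay and the yellow tape measure. I'll check both in one close crop.

```bash
python3 - <<'E'
from h import *
z=np.load('/tmp/top.npz');p=z['p'];W=cloud('top',z['d'])
c=p[135:260,150:350];cv2.imwrite('pics/crop1.png',cv2.cvtColor(cv2.resize(c,None,fx=4,fy=4,interpolation=cv2.INTER_CUBIC),cv2.COLOR_RGB2BGR))
hsv=cv2.cvtColor(p,cv2.COLOR_RGB2HSV).astype(int);H,S,V=hsv[...,0],hsv[...,1],hsv[...,2]
for nm,m,box in [('stapler',((H<8)|(H>172))&(S>150)&(V>90),(225,160,256,215)),('small',((H<8)|(H>172))&(S>150)&(V>90),(280,190,300,232)),('tape',(H>15)&(H<32)&(S>120)&(V>70),(320,212,343,240))]:
    a,b,cc,dd=box;mm=np.zeros(m.shape,bool);mm[b:dd,a:cc]=m[b:dd,a:cc]
    q=W[mm];q=q[~np.isnan(q[:,0])];zt=np.percentile(q[:,2],90);t=q[q[:,2]>zt-.012]
    r=cv2.minAreaRect((t[:,:2]*1000).astype(np.float32))
    print(nm,len(q),'zpct',np.percentile(q[:,2],[5,50,95]).round(3),'top',len(t),'rect',np.round(r[0],1),np.round(r[1],1),round(r[2],1),'mean',t.mean(0).round(4))
# organiser: black
for u,v in [(175,143),(262,158),(245,237),(155,217),(187,150),(180,205),(214,157),(241,165),(233,210)]: print(u,v,W[v,u].round(3))
print('bench',np.nanmedian(W[250:270,120:200,2]))
E
```

```text
stapler 263 zpct [0.039 0.046 0.052] top 247 rect [590.9 -71. ] [24.4 98.2] 80.1 mean [ 0.5876 -0.0707  0.0463]
small 131 zpct [0.023 0.028 0.032] top 129 rect [ 486.4 -226.3] [17.1 69.9] 87.6 mean [ 0.4877 -0.2264  0.028 ]
tape 200 zpct [0.025 0.057 0.064] top 152 rect [ 455.5 -347.8] [51.7 28.8] 10.8 mean [ 0.457  -0.3476  0.0585]
175 143 [0.706 0.133 0.01 ]
262 158 [ 0.669 -0.138  0.002]
245 237 [ 0.422 -0.093  0.003]
155 217 [0.474 0.181 0.008]
187 150 [0.683 0.094 0.018]
180 205 [0.511 0.104 0.027]
214 157 [0.665 0.011 0.011]
241 165 [ 0.635 -0.074  0.042]
233 210 [ 0.502 -0.054  0.015]
bench -0.0007261171253250859
```

View pics/crop1.png

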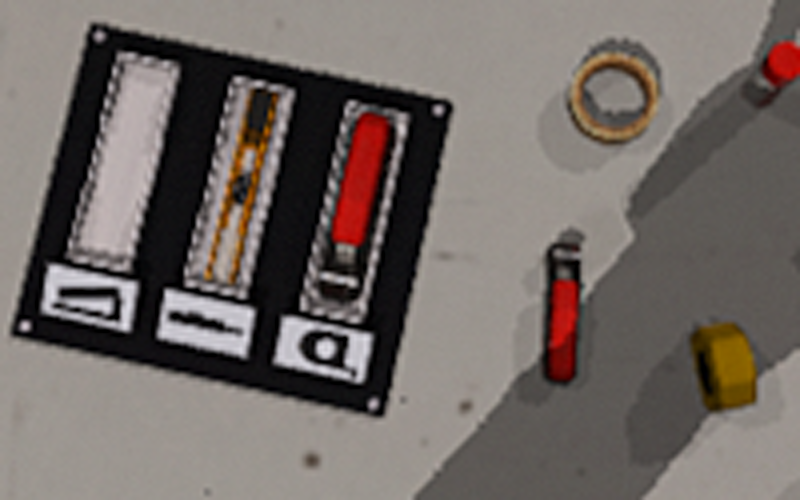

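Labels read left = stapler, middle = cutter, right = tape. The large red stapler sits in the right bay at about crop (360,180), the smaller one on the bench at (563,315), and the yellow tape measure at (725,365). Next I'll fit the geometry.

```bash
cat >> h.py <<'E'
def ray(n,uv,z):
    c=vision.camera_info(n);K=np.array([[c['fx'],0,c['cx']],[0,c['fy'],c['cy']],[0,0,1.]])
    xy=cv2.undistortPoints(np.array(uv,float).reshape(-1,1,2),K,np.array([c['k1'],0,0,0.])).reshape(-1,2)
    Rm=R.from_rotvec(np.ravel(c['rvec'])).as_matrix();o=-Rm.T@np.ravel(c['tvec'])
    d=np.c_[xy,np.ones(len(xy))]@Rm
    return o+d*((z-o[2])/d[:,2])[:,None]
E
python3 - <<'E'
from h import *
f=lambda L:[(u/4+150-.375,v/4+135-.375) for u,v in L]
C=ray('top',f([(92,22),(453,103),(384,415),(12,335)]),.006)[:,:2]
print('plate',C.round(4).tolist(),'centre',C.mean(0).round(4),[round(float(np.linalg.norm(C[i]-C[i-1])),4) for i in range(4)])
ang=[np.degrees(np.arctan2(*(C[a]-C[b])[::-1])) for a,b in [(0,3),(1,2)]]+[np.degrees(np.arctan2(*(C[a]-C[b])[::-1]))-90 for a,b in [(0,1),(3,2)]]
print(ang)
for nm,L in [('L',[(116,53),(181,62),(130,271),(68,260)]),('M',[(231,77),(296,87),(247,298),(184,287)]),('R',[(346,100),(410,110),(360,321),(300,310)])]:
    B=ray('top',f(L),.023)[:,:2]; print(nm,B.mean(0).round(4),[round(float(np.linalg.norm(B[i]-B[i-1])),4) for i in range(4)],np.degrees(np.arctan2(*(B[0]+B[1]-B[2]-B[3])[::-1])).round(2))
z=np.load('/tmp/top.npz');p=z['p'];W=cloud('top',z['d'])
def rect(box,lo,hi):
    a,b,c,d=box;q=W[b:d,a:c].reshape(-1,3);q=q[(q[:,2]>lo)&(q[:,2]<hi)]
    r=cv2.minAreaRect((q[:,:2]*1000).astype(np.float32));print(box,lo,len(q),r,cv2.boxPoints(r).round(0).tolist(),np.median(q,0).round(4))
rect((318,208,345,242),.02,.08);rect((318,208,345,242),.045,.08);rect((318,208,345,242),.056,.08)
rect((225,160,256,215),.035,.07)
print((W[210:242:2,318:345:2,2]*1000).round(0))
E
```

```text
plate [[0.7158, 0.1418], [0.6603, -0.1407], [0.418, -0.0949], [0.4701, 0.1879]] centre [0.566  0.0235] [0.25, 0.2879, 0.2466, 0.2876]
[np.float64(-10.624962015691747), np.float64(-10.699673184309885), np.float64(-11.110023726958602), np.float64(-10.428840538231228)]
L [0.6036 0.1081] [0.1632, 0.0503, 0.1652, 0.0474] -10.02
M [0.5865 0.0197] [0.1651, 0.0503, 0.1662, 0.048] -10.1
R [ 0.5715 -0.0676] [0.1648, 0.0495, 0.1662, 0.0457] -10.69
(318, 208, 345, 242) 0.02 278 ((458.71429443359375, -345.1282653808594), (63.23969650268555, 33.38882064819336), 11.67676067352295) [[424.0, -335.0], [431.0, -368.0], [493.0, -355.0], [486.0, -322.0]] [ 0.456  -0.3421  0.0555]
(318, 208, 345, 242) 0.045 211 ((455.970703125, -345.40386962890625), (57.06011962890625, 33.380313873291016), 10.7617769241333) [[425.0, -334.0], [431.0, -367.0], [487.0, -356.0], [481.0, -324.0]] [ 0.4553 -0.3454  0.0572]
(318, 208, 345, 242) 0.056 129 ((457.7309875488281, -345.9037170410156), (42.849063873291016, 29.911455154418945), 15.532538414001465) [[433.0, -337.0], [441.0, -366.0], [482.0, -355.0], [474.0, -326.0]] [ 0.
[... 487 characters left out ...]
.  3. 30. 42. 42. 45. 49. 53.  6.  0. -0. -1.  2.]
 [ 1.  1. 14. 39. 54. 57. 54. 56. 60. 53.  2. -1. -4. -1.]
 [ 2. -1.  4. 32. 56. 56. 58. 59. 55. 61. -3.  0.  4.  3.]
 [ 3. -1. -1. 30. 54. 57. 60. 63. 61. 57.  1. -0.  2. -4.]
 [ 3. -0.  2. 25. 52. 57. 64. 60. 56. 60.  2.  2. -0.  1.]
 [-3.  6. -2. 16. 44. 59. 60. 57. 62. 65. 61.  2.  1. -2.]
 [ 0.  2.  1. 15. 43. 56. 62. 66. 59. 59. 58. -2. -5. -0.]
 [-4. -2. -1.  5. 33. 53. 63. 56. 58. 56. 53. -5.  0.  3.]
 [-0. -0. -0.  1. 25. 50. 53. 54. 49. 51. 43. -4. -8.  1.]
 [ 0. -1.  4.  2. 21. 45. 52. 46. 51. 41.  2. -1. -1. -2.]
 [ 1. -2.  5.  3. -2. 20. -2. -3. -4. -0. -0.  0. -2. -0.]
 [-0.  0. -5. -0. -4. -1. -4.  1. -0. -1.  1. -9.  2. -1.]]
```

>>> {"method": "apply_moves", "body": {"moves": "0 0 0 0 0 9.3; 0 0 0 0 0 9.3; 0 0 0 0 0 9.25; 2 -4.2 0 0 0 0; 2 -4.2 0 0 0 0; 2 -4.2 0 0 0 0; 2 -4.2 0 0 0 0; 2 -4.2 0 0 0 0", "claw": 92, "grip_force": 25}}

```text
time_s: 1.1
ee_pos: [0.3228, -0.4075, 0.1695]
eef_rot: [0.996, -0.092, -0.0, -0.0]
wrist_force: [0.9, 0.6, -1.2]
finger_gap: 0.0602
grasp_force: 0.0
```

>>> {"method": "apply_moves", "body": {"moves": "2 -4.2 0 0 0 0; 2 -4.2 0 0 0 0; 2 -4.2 0 0 0 0; 2 -4.2 0 0 0 0; 2 -4.2 0 0 0 0; 2 -4.2 0 0 0 0; 2 -4.2 0 0 0 0; 0 0 0 0 0 0"}}

```text
time_s: 2.1
ee_pos: [0.5152, -0.1424, 0.1693]
eef_rot: [0.996, -0.09, -0.0, -0.001]
wrist_force: [-0.5, -0.6, -0.6]
finger_gap: 0.06
grasp_force: 0.0
```

```bash
cat >> h.py <<'E'
def go(x,y,z,yaw):
    s=readout.sense();Rt=R.from_quat(s['eef_rot']);a=np.radians(yaw)
    T=R.from_matrix(np.array([[np.cos(a),np.sin(a),0],[np.sin(a),-np.cos(a),0],[0,0,-1]]))
    print('t',round(float(s['time_s']),2),'tcp',np.round(s['ee_pos'],4),'gap',round(float(s['finger_gap']),4),'F',np.round(s['wrist_force'],1),'j',np.round(s['joint_pos'],2))
    print('shift cm (now axes)',np.round(100*Rt.inv().apply(np.array([x,y,z])-s['ee_pos']),2),'(target axes)',np.round(100*T.inv().apply(np.array([x,y,z])-s['ee_pos']),2),'rot deg',np.round(np.degrees((Rt.inv()*T).as_rotvec()),2))
E
python3 -c "
from h import *
go(.5717,-.0677,.024,-10.6)"
```

```text
t 2.1 tcp [ 0.5152 -0.1424  0.1693] gap 0.06 F [-0.5 -0.6 -0.6] j [ 0.41  0.27 -0.23  1.83  0.07  1.05 -1.6 ]
shift cm (now axes) [ 4.22 -8.34 14.54] (target axes) [ 4.18 -8.38 14.53] rot deg [-0.07  0.03  0.27]
```

>>> {"method": "apply_moves", "body": {"moves": "1.4 -2.8 0 0 0 0.27; 1.4 -2.8 0 0 0 0; 1.4 -2.75 2 0 0 0; 0 0 3 0 0 0; 0 0 3 0 0 0; 0 0 2 0 0 0; 0 0 0 0 0 0"}}

```text
time_s: 2.98
ee_pos: [0.5695, -0.0722, 0.0683]
eef_rot: [0.995, -0.095, -0.001, 0.0]
wrist_force: [-1.0, -0.1, 0.6]
finger_gap: 0.06
grasp_force: 0.0
```

```bash
python3 - <<'E'
from h import *
cap('scene','scene2');p,d=cap('top')
s=cv2.imread('pics/scene2.png');
cv2.imwrite('pics/c2.png',cv2.resize(s[90:290,200:400],None,fx=3,fy=3))
go(.5717,-.0677,.024,-10.6)
E
```

```text
t 3.08 tcp [ 0.5709 -0.072   0.0703] gap 0.0604 F [-0.9 -0.7  0.6] j [ 0.27  0.46 -0.25  1.82  0.14  0.88 -1.81]
shift cm (now axes) [-0.01 -0.44  4.63] (target axes) [-0.   -0.44  4.63] rot deg [ 0.   -0.01 -0.31]
```

View pics/c2.png

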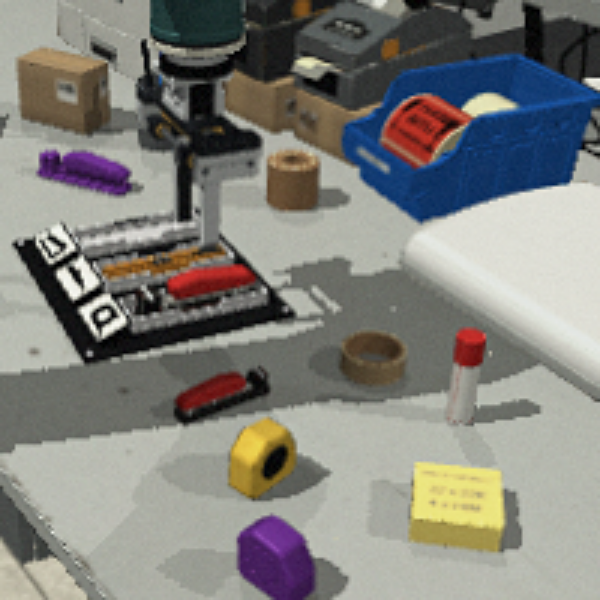

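The gripper looks set back relative to the stapler in this view, so I'll check by projection.

```bash
python3 - <<'E'
from h import *
def proj(n,P):
    c=vision.camera_info(n);K=np.array([[c['fx'],0,c['cx']],[0,c['fy'],c['cy']],[0,0,1.]])
    return cv2.projectPoints(np.array(P,float),np.array(c['rvec'],float).reshape(3,1),np.array(c['tvec'],float).reshape(3,1),K,np.array([c['k1'],0,0,0.]))[0].reshape(-1,2)
for n in('scene','top'): print(n,proj(n,[[.571,-.072,.07],[.5705-.0055,-.072-.0295,.07],[.5717,-.0677,.05]]).round(1).tolist())
z=np.load('/tmp/scene.npz');W=cloud('scene',z['d']);p=z['p']
for u,v in [(268,168),(269,160),(262,160),(270,183),(287,242),(275,218)]: print(u,v,p[v,u],W[v,u].round(3))
s=cv2.cvtColor(np.load('/tmp/top.npz')['p'],cv2.COLOR_RGB2BGR)
a=cv2.resize(s[135:260,150:350],None,fx=4,fy=4,interpolation=cv2.INTER_CUBIC);cv2.imwrite('pics/c3.png',a)
hsv=cv2.cvtColor(p,cv2.COLOR_RGB2HSV).astype(int);m=((hsv[...,0]<8)|(hsv[...,0]>172))&(hsv[...,1]>150)&(hsv[...,2]>70)
mm=np.zeros_like(m);mm[172:192,250:292]=m[172:192,250:292];q=W[mm];print('red',np.nanpercentile(q,[5,50,95],axis=0).round(3).tolist())
y=(hsv[...,0]>15)&(hsv[...,0]<32)&(hsv[...,1]>120);mm[:]=0;mm[225:260,272:302]=y[225:260,272:302];q=W[mm];print('tape',np.nanpercentile(q,[3,50,97],axis=0).round(3).tolist())
E
```

```text
scene [[265.5, 176.1], [269.1, 180.3], [265.0, 180.7]]
top [[239.3, 184.4], [249.3, 186.8], [238.0, 185.3]]
268 168 [114 116 112] [ 0.553 -0.112  0.123]
269 160 [112 114 113] [ 0.556 -0.113  0.15 ]
262 160 [8 7 3] [ 0.574 -0.047  0.118]
270 183 [127  32  29] [ 0.583 -0.081  0.044]
287 242 [132 107  38] [ 0.443 -0.366  0.048]
275 218 [115  24  23] [ 0.496 -0.235  0.027]
red [[0.545, -0.088, 0.029], [0.583, -0.077, 0.042], [0.629, -0.06, 0.05]]
tape [[0.428, -0.366, 0.005], [0.443, -0.357, 0.043], [0.485, -0.339, 0.061]]
```

View pics/c3.png

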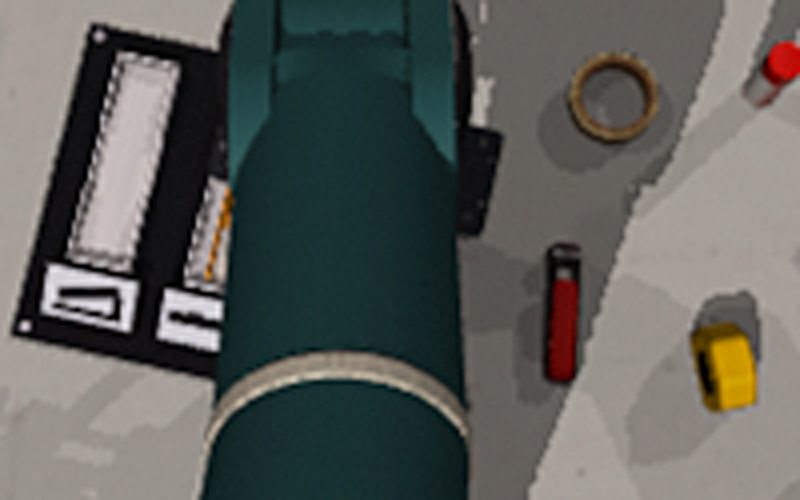

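```bash
python3 - <<'E'
from h import *
p,d=cap('scene');W=cloud('scene',d)
for v in range(158,186,2): print(v,[(u,p[v,u].tolist(),(W[v,u]*1000).round(0).tolist()) for u in (266,270,273)])
E
```

```text
158 [(266, [177, 180, 173], [726.0, 157.0, -1.0]), (270, [114, 114, 112], [560.0, -114.0, 157.0]), (273, [139, 141, 135], [568.0, -118.0, 156.0])]
160 [(266, [64, 64, 62], [719.0, 147.0, -4.0]), (270, [121, 122, 120], [560.0, -113.0, 150.0]), (273, [138, 140, 134], [569.0, -116.0, 148.0])]
162 [(266, [152, 152, 148], [701.0, 119.0, 4.0]), (270, [116, 117, 112], [560.0, -113.0, 142.0]), (273, [140, 141, 136], [570.0, -115.0, 140.0])]
164 [(266, [136, 132, 132], [672.0, 76.0, 22.0]), (270, [112, 115, 111], [558.0, -116.0, 137.0]), (273, [137, 142, 135], [567.0, -120.0, 137.0])]
166 [(266, [119, 118, 117], [674.0, 79.0, 12.0]), (270, [116, 115, 114], [562.0, -111.0, 127.0]), (273, [166, 169, 159], [571.0, -114.0, 125.0])]
168 [(266, [97, 98, 94], [672.0, 76.0, 5.0]), (270, [117, 118, 117], [562.0, -111.0, 120.0]), (273, [75, 77, 73], [572.0, -113.0, 118.0])]
170 [(266, [134, 136, 133], [646.0, 36.0, 22.0]), (270, [97, 99, 96], [563.0, -109.0, 112.0]), (273, [126, 129, 127], [668.0, 25.0, 20.0])]
172 [(266, [108, 101, 91], [635.0, 21.0, 24.0]), (270, [58, 56, 54], [648.0, 14.0, 23.0]), (
[... 159 characters left out ...]
2.0, 22.0])]
176 [(266, [156, 123, 82], [622.0, 1.0, 21.0]), (270, [113, 103, 93], [633.0, -8.0, 22.0]), (273, [144, 141, 129], [644.0, -11.0, 20.0])]
178 [(266, [104, 111, 114], [617.0, -6.0, 17.0]), (270, [119, 106, 103], [633.0, -8.0, 13.0]), (273, [129, 99, 94], [605.0, -67.0, 50.0])]
180 [(266, [191, 45, 41], [576.0, -67.0, 51.0]), (270, [188, 46, 41], [587.0, -74.0, 51.0]), (273, [183, 42, 38], [597.0, -78.0, 50.0])]
182 [(266, [177, 45, 42], [571.0, -75.0, 49.0]), (270, [162, 35, 33], [585.0, -78.0, 46.0]), (273, [150, 26, 26], [595.0, -82.0, 45.0])]
184 [(266, [111, 23, 24], [568.0, -80.0, 44.0]), (270, [105, 18, 16], [585.0, -79.0, 39.0]), (273, [110, 23, 23], [594.0, -83.0, 38.0])]
```

```bash
python3 - <<'E'
from h import *
def proj(n,P):
    c=vision.camera_info(n);K=np.array([[c['fx'],0,c['cx']],[0,c['fy'],c['cy']],[0,0,1.]])
    return cv2.projectPoints(np.array(P,float),np.array(c['rvec'],float).reshape(3,1),np.array(c['tvec'],float).reshape(3,1),K,np.array([c['k1'],0,0,0.]))[0].reshape(-1,2)
t=np.array([.185,-.597,.17]);a=np.radians(-72.75);y=np.array([np.cos(a),np.sin(a),0])
print(proj('scene',[t+.047*y,t+.06*y,t-.047*y,t-.06*y,t+.053*y+[0,0,.04],t-.053*y+[0,0,.04]]).round(0).tolist())
p,d=cap('scene');W=cloud('scene',d);m=(abs(W[...,0]-.57)<.06)&(abs(W[...,1]+.07)<.075)&(W[...,2]>.06)
vs,us=np.where(m);print(us.min(),us.max(),vs.max())
q=W[m];h,e=np.histogram(q[:,2],bins=np.arange(.06,.32,.01));print(dict(zip((e[:-1]*1000).round().astype(int).tolist(),h.tolist())))
for lo in (.10,.12,.14):
    k=q[(q[:,2]>lo)&(q[:,2]<lo+.02)];print(lo,np.percentile(k,[2,50,98],axis=0).round(3).tolist())
print(readout.sense()['ee_pos'],robot.grip_point_offset,[x for x in dir(robot) if x[0]!='_'])
E
```

```text
[[270.0, 323.0], [276.0, 327.0], [229.0, 296.0], [224.0, 293.0], [273.0, 308.0], [225.0, 278.0]]
240 291 171
{60: 0, 70: 0, 80: 0, 90: 0, 100: 8, 110: 31, 120: 37, 130: 40, 140: 36, 150: 43, 160: 32, 170: 28, 180: 10, 190: 4, 200: 30, 210: 75, 220: 70, 230: 58, 240: 180, 250: 72, 260: 58, 270: 45, 280: 47, 290: 65, 300: 100}
0.1 [[0.554, -0.114, 0.106], [0.569, -0.045, 0.114], [0.585, -0.033, 0.119]]
0.12 [[0.552, -0.117, 0.12], [0.568, -0.047, 0.13], [0.585, -0.033, 0.14]]
0.14 [[0.551, -0.117, 0.141], [0.566, -0.045, 0.151], [0.584, -0.033, 0.16]]
[ 0.57127468 -0.07192371  0.07062377] 0.0188 ['IKError', 'grip_point_offset']
```

By scene depth the fingertips are at about z = 0.107, while the reported TCP is 0.070. Start picture and gripper body height show the same ~37 mm offset, so the real tip is ~37 mm behind the reported TCP. I'll descend in part and recheck.

>>> {"method": "apply_moves", "body": {"moves": "0 -0.45 0 0 0 -0.3; 0 0 2 0 0 0; 0 0 2 0 0 0; 0 0 1.5 0 0 0; 0 0 1 0 0 0; 0 0 0 0 0 0; 0 0 0 0 0 0"}}

```text
time_s: 4.05
ee_pos: [0.572, -0.0672, 0.0052]
eef_rot: [0.996, -0.092, 0.0, -0.0]
wrist_force: [0.1, 0.7, 0.4]
finger_gap: 0.0601
grasp_force: 0.0
```

```bash
python3 - <<'E'
from h import *
p,d=cap('scene');W=cloud('scene',d)
cv2.imwrite('pics/c4.png',cv2.cvtColor(cv2.resize(p[130:210,215:315],None,fx=7,fy=7,interpolation=cv2.INTER_CUBIC),cv2.COLOR_RGB2BGR))
go(.5717,-.0677,-.013,-10.6)
E
```

```text
t 4.1 tcp [ 0.5721 -0.0672  0.0053] gap 0.0602 F [ 0.2 -0.6 -0.3] j [ 0.25  0.55 -0.23  1.85  0.18  0.76 -1.84]
shift cm (now axes) [-0.03  0.06  1.83] (target axes) [-0.03  0.06  1.83] rot deg [-0.01 -0.05  0.01]
```

View pics/c4.png

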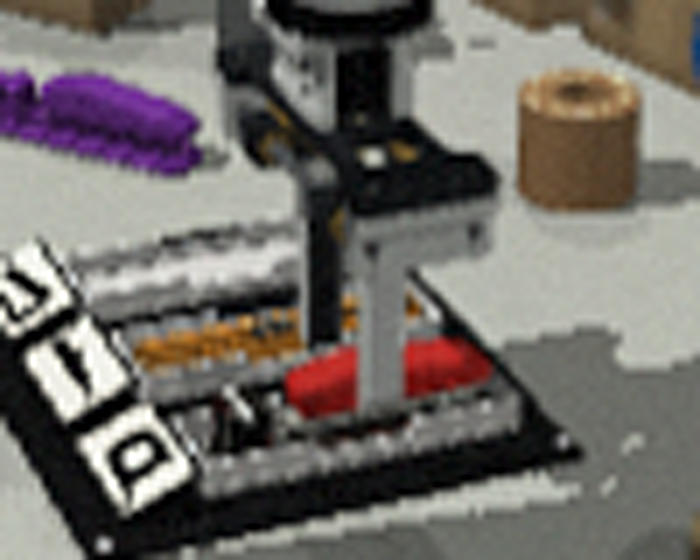

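The picture confirms the offset: the fingers straddle the red arm, tip at crop (380,418), well above the tray wall. Now down the last 1.7 cm and grip.

>>> {"method": "apply_moves", "body": {"moves": "0 0 0.6 0 0 0; 0 0 0.6 0 0 0; 0 0 0.5 0 0 0; 0 0 0 0 0 0"}}

```text
time_s: 4.6
ee_pos: [0.5713, -0.0671, -0.0129]
eef_rot: [0.996, -0.092, -0.0, -0.0]
wrist_force: [0.6, -0.6, 0.3]
finger_gap: 0.0603
grasp_force: 0.0
```

>>> {"method": "apply_moves", "body": {"moves": "0 0 0 0 0 0; 0 0 0 0 0 0; 0 0 0 0 0 0; 0 0 0 0 0 0; 0 0 0 0 0 0", "claw": 255, "grip_force": 30}}

```text
time_s: 5.22
ee_pos: [0.5717, -0.0671, -0.0122]
eef_rot: [0.996, -0.092, 0.0, -0.0]
wrist_force: [-0.2, 0.9, 1.8]
finger_gap: 0.0256
grasp_force: 30.0
```

>>> {"method": "apply_moves", "body": {"moves": "0 0 -0.5 0 0 0; 0 0 -1.5 0 0 0; 0 0 -2 0 0 0; 0 0 -2 0 0 0; 0 0 0 0 0 0"}}

```text
time_s: 5.85
ee_pos: [0.5728, -0.0673, 0.0496]
eef_rot: [0.996, -0.092, 0.001, 0.0]
wrist_force: [0.6, -0.4, -2.6]
finger_gap: 0.0258
grasp_force: 30.0
```

>>> {"method": "apply_moves", "body": {"moves": "0 -1.5 0 0 0 0; 0 -3 0 0 0 0; 0 -3 0 0 0 0; 0 -3 0 0 0 0; 0 -3 0 0 0 0; 0 -3 0 0 0 0; 0 -1.5 0 0 0 0; 0 0 0 0 0 0"}}

```text
time_s: 6.85
ee_pos: [0.6043, 0.1109, 0.0471]
eef_rot: [0.996, -0.091, -0.0, -0.0]
wrist_force: [0.5, 0.1, -2.9]
finger_gap: 0.0257
grasp_force: 30.0
```

```bash
python3 - <<'E'
from h import *
p,d=cap('scene');W=cloud('scene',d)
cv2.imwrite('pics/c5.png',cv2.cvtColor(cv2.resize(p[110:210,205:305],None,fx=6,fy=6,interpolation=cv2.INTER_CUBIC),cv2.COLOR_RGB2BGR))
go(.6045,.1093,.048,-10.6)
E
```

```text
t 6.9 tcp [0.6044 0.1094 0.0472] gap 0.0258 F [-0.7  0.3 -2.8] j [-0.03  0.55 -0.27  1.73  0.18  0.88 -2.13]
shift cm (now axes) [ 0.01  0.01 -0.08] (target axes) [ 0.01  0.01 -0.08] rot deg [0.03 0.04 0.02]
```

View pics/c5.png

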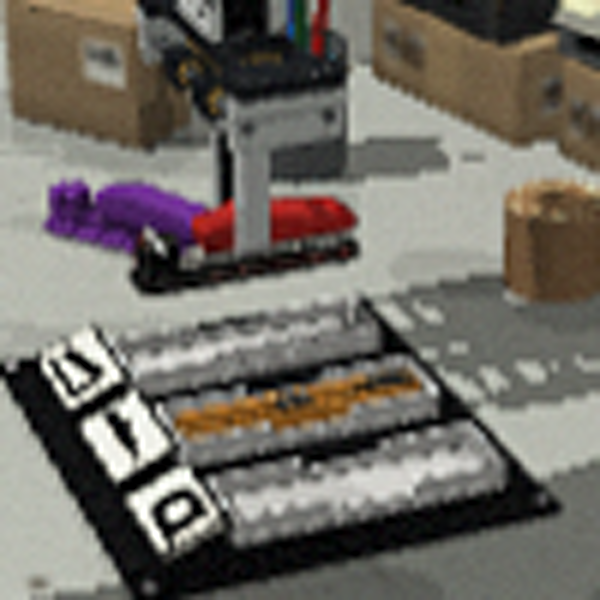

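The stapler hangs level and in line over the stapler bay. Lowering it now while watching the force.

>>> {"method": "apply_moves", "body": {"moves": "0 0 1 0 0 0; 0 0 1.2 0 0 0; 0 0 1 0 0 0; 0 0 0.7 0 0 0; 0 0 0.5 0 0 0; 0 0 0 0 0 0"}}

```text
time_s: 7.65
ee_pos: [0.6046, 0.1098, 0.0034]
eef_rot: [0.996, -0.092, -0.0, 0.0]
wrist_force: [-0.1, -0.2, -1.0]
finger_gap: 0.0257
grasp_force: 30.0
```

>>> {"method": "apply_moves", "body": {"moves": "0 0 0.4 0 0 0; 0 0 0.4 0 0 0; 0 0 0.3 0 0 0; 0 0 0 0 0 0"}}

```text
time_s: 8.15
ee_pos: [0.6046, 0.1097, -0.0076]
eef_rot: [0.996, -0.092, -0.0, 0.0]
wrist_force: [-0.4, -0.5, -2.0]
finger_gap: 0.0256
grasp_force: 30.0
```

>>> {"method": "apply_moves", "body": {"moves": "0 0 0.2 0 0 0; 0 0 0.2 0 0 0; 0 0 0.1 0 0 0; 0 0 0 0 0 0"}}

```text
time_s: 8.65
ee_pos: [0.6047, 0.1098, -0.0122]
eef_rot: [0.996, -0.092, -0.0, -0.0]
wrist_force: [-2.1, -0.3, 1.9]
finger_gap: 0.0258
grasp_force: 30.0
```

The force shows floor contact. Releasing.

>>> {"method": "apply_moves", "body": {"moves": "0 0 0 0 0 0; 0 0 0 0 0 0; 0 0 0 0 0 0; 0 0 0 0 0 0; 0 0 -0.5 0 0 0; 0 0 -2 0 0 0; 0 0 -3 0 0 0; 0 0 -3.5 0 0 0", "claw": 100}}

```text
time_s: 9.65
ee_pos: [0.6047, 0.1098, 0.0798]
eef_rot: [0.996, -0.092, 0.0, -0.0]
wrist_force: [-0.3, 0.2, -0.7]
finger_gap: 0.0567
grasp_force: 0.0
```

>>> {"method": "apply_moves", "body": {"moves": "0 2 -4 0 0 0; 0 4 0 0 0 0; 0 4 0 0 0 0; 0 4 0 0 0 0; 0 4 0 0 0 0; 0 4 0 0 0 0; 0 4 0 0 0 0; 0 4 0 0 0 0"}}

```text
time_s: 10.65
ee_pos: [0.5496, -0.1864, 0.1193]
eef_rot: [0.996, -0.092, 0.001, 0.0]
wrist_force: [-0.2, 0.2, 0.1]
finger_gap: 0.0574
grasp_force: 0.0
```

```bash
python3 - <<'E'
from h import *
p,d=cap('top');W=cloud('top',d)
cv2.imwrite('pics/c6.png',cv2.cvtColor(cv2.resize(p[135:260,150:350],None,fx=4,fy=4,interpolation=cv2.INTER_CUBIC),cv2.COLOR_RGB2BGR))
q=W[145:212,165:200].reshape(-1,3);q=q[(q[:,2]>.033)&(q[:,2]<.08)]
r=cv2.minAreaRect((q[:,:2]*1000).astype(np.float32));print('stapler',len(q),r,np.percentile(q[:,2],[50,95]))
q=W[208:242,318:345].reshape(-1,3);q=q[(q[:,2]>.045)&(q[:,2]<.08)]
print('tape',cv2.minAreaRect((q[:,:2]*1000).astype(np.float32)))
go(.458,-.3455,.12,11)
E
```

```text
stapler 354 ((605.8280639648438, 107.313720703125), (26.93167495727539, 138.19032287597656), 79.0030288696289) [0.04419912 0.05056864]
tape ((456.0425109863281, -346.6313781738281), (54.729061126708984, 33.24131393432617), 14.831792831420898)
t 10.7 tcp [ 0.548  -0.1924  0.1191] gap 0.0573 F [-2.5 -7.1 -0.1] j [ 0.44  0.4  -0.2   1.77  0.1   0.98 -1.56]
shift cm (now axes) [-5.95 16.74 -0.06] (target axes) [-11.76  13.31  -0.09] rot deg [  0.14  -0.04 -21.89]
```

View pics/c6.png

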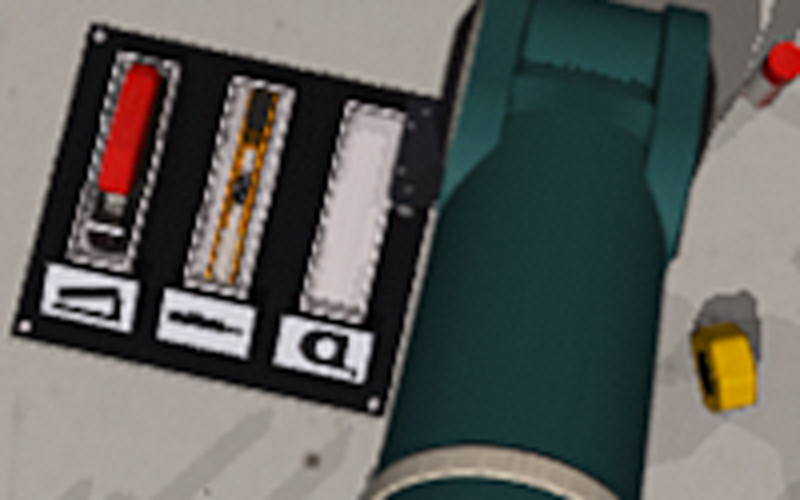

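The stapler is in the left bay (rectangle centred within about 2 mm) and the cutter is unmoved. Next, the tape measure.

>>> {"method": "apply_moves", "body": {"moves": "0 0 0 0 0 -8; 0 0 0 0 0 -8; 0 0 0 0 0 -8; -3.1 3.2 0 0 0 0; -3.1 3.2 0 0 0 0; -3.1 3.2 0 0 0 0; -3.1 3.2 0 0 0 0; 0 0 0 0 0 0", "claw": 60}}

```text
time_s: 11.7
ee_pos: [0.4568, -0.3415, 0.1189]
eef_rot: [0.993, 0.114, 0.0, 0.001]
wrist_force: [-0.1, 1.1, -0.6]
finger_gap: 0.0719
grasp_force: 0.0
```

```bash
python3 - <<'E'
from h import *
go(.457,-.346,-.019,13.5)
E
```

```text
t 11.7 tcp [ 0.4568 -0.3415  0.1189] gap 0.0719 F [-0.1  1.1 -0.6] j [ 0.77  0.38 -0.23  1.8   0.1   0.97 -0.84]
shift cm (now axes) [-0.08  0.42 13.79] (target axes) [-0.09  0.44 13.79] rot deg [ 0.09  0.01 -0.37]
```

>>> {"method": "apply_moves", "body": {"moves": "-0.1 0.4 2 0 0 -0.4; 0 0 3 0 0 0; 0 0 3 0 0 0; 0 0 2 0 0 0; 0 0 0 0 0 0"}}

```text
time_s: 12.32
ee_pos: [0.4588, -0.3413, 0.0174]
eef_rot: [0.993, 0.121, -0.0, -0.001]
wrist_force: [0.8, 0.6, 1.2]
finger_gap: 0.0717
grasp_force: 0.0
```

```bash
python3 - <<'E'
from h import *
p,d=cap('scene')
cv2.imwrite('pics/c7.png',cv2.cvtColor(cv2.resize(p[180:290,230:350],None,fx=5,fy=5,interpolation=cv2.INTER_CUBIC),cv2.COLOR_RGB2BGR))
go(.457,-.346,-.019,13.5)
E
```

```text
t 12.38 tcp [ 0.4593 -0.3419  0.0184] gap 0.0716 F [-0.1  0.3 -0.4] j [ 0.75  0.52 -0.21  1.86  0.15  0.78 -0.87]
shift cm (now axes) [-0.32  0.35  3.74] (target axes) [-0.32  0.35  3.74] rot deg [-0.01 -0.02  0.36]
```

View pics/c7.png

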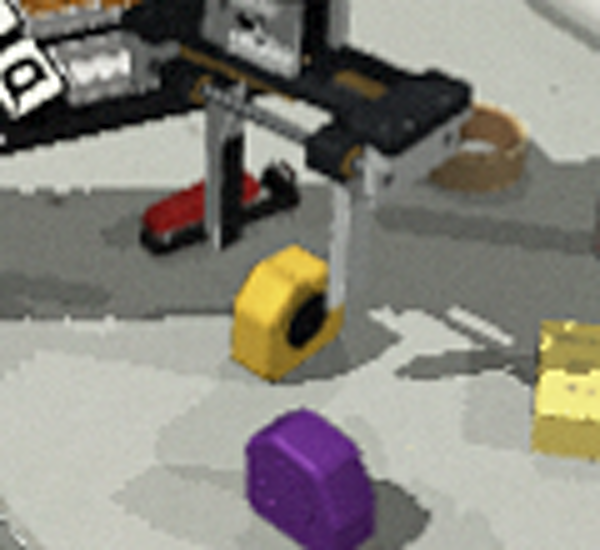

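Tape and fingers look offset here, so I'll check numerically against scene depth.

```bash
python3 - <<'E'
from h import *
z=np.load('/tmp/scene.npz');p=z['p'];W=cloud('scene',z['d'])
c=vision.camera_info('scene');Rm=R.from_rotvec(np.ravel(c['rvec'])).as_matrix();print('cam',-Rm.T@np.ravel(c['tvec']))
B=W[180:262,255:312].reshape(-1,3);C=p[180:262,255:312].reshape(-1,3)
hsv=cv2.cvtColor(C.reshape(-1,1,3),cv2.COLOR_RGB2HSV).reshape(-1,3).astype(int)
y=(hsv[:,0]>15)&(hsv[:,0]<32)&(hsv[:,1]>120)&(abs(B[:,0]-.457)<.07)&(abs(B[:,1]+.346)<.06)&(B[:,2]<.075)
q=B[y];print('tape',len(q),np.percentile(q,[2,25,50,75,98],axis=0).round(3).tolist())
t=q[q[:,2]>.055];print('topface',t.mean(0),cv2.minAreaRect((t[:,:2]*1000).astype(np.float32)))
for lo in (.01,.025,.04):
    k=q[(q[:,2]>lo)&(q[:,2]<lo+.015)];print(lo,len(k),np.percentile(k,[3,50,97],axis=0).round(3).tolist())
k=(hsv[:,1]<50)&(B[:,2]>.05)&(B[:,2]<.12)&(abs(B[:,0]-.457)<.09)&(abs(B[:,1]+.34)<.12)
k=B[k];
for s in (k[k[:,1]>-.34],k[k[:,1]<-.34]): print('finger',len(s),np.percentile(s,[3,50,97],axis=0).round(3).tolist())
E
```

```text
cam [-0.0460046  -0.99293632  0.68793353]
tape 356 [[0.427, -0.366, 0.004], [0.433, -0.362, 0.02], [0.442, -0.356, 0.044], [0.458, -0.348, 0.057], [0.485, -0.337, 0.062]]
topface [ 0.45512394 -0.34931085  0.05907759] ((455.4510498046875, -349.1223449707031), (39.64467239379883, 28.778818130493164), 14.120396614074707)
0.01 77 [[0.427, -0.365, 0.01], [0.439, -0.358, 0.017], [0.489, -0.344, 0.024]]
0.025 48 [[0.427, -0.367, 0.026], [0.432, -0.36, 0.032], [0.461, -0.344, 0.04]]
0.04 99 [[0.428, -0.366, 0.041], [0.437, -0.359, 0.049], [0.468, -0.34, 0.055]]
finger 122 [[0.437, -0.308, 0.056], [0.44, -0.305, 0.092], [0.456, -0.297, 0.119]]
finger 141 [[0.457, -0.39, 0.062], [0.461, -0.387, 0.091], [0.477, -0.379, 0.117]]
```

Depth agrees: fingers at y ≈ −0.385 and −0.305 straddle the tape, which is centred near (0.457, −0.347) with yaw about 14°. Small correction, then down and grip.

>>> {"method": "apply_moves", "body": {"moves": "-0.3 0.4 1 0 0 0; 0 0 1 0 0 0; 0 0 1 0 0 0; 0 0 0.7 0 0 0; 0 0 0 0 0 0"}}

```text
time_s: 13.0
ee_pos: [0.4564, -0.3468, -0.02]
eef_rot: [0.993, 0.12, -0.0, -0.0]
wrist_force: [-1.1, -0.6, -0.1]
finger_gap: 0.0716
grasp_force: 0.0
```

>>> {"method": "apply_moves", "body": {"moves": "0 0 0 0 0 0; 0 0 0 0 0 0; 0 0 0 0 0 0; 0 0 0 0 0 0; 0 0 0 0 0 0; 0 0 0 0 0 0", "claw": 255, "grip_force": 25}}

```text
time_s: 13.75
ee_pos: [0.4567, -0.3471, -0.0193]
eef_rot: [0.993, 0.12, -0.0, -0.0]
wrist_force: [-0.9, 0.2, 1.4]
finger_gap: 0.0317
grasp_force: 24.9
```

>>> {"method": "apply_moves", "body": {"moves": "0 0 -0.5 0 0 0; 0 0 -2 0 0 0; 0 0 -3 0 0 0; 0 0 -3 0 0 0; 0 0 -1.5 0 0 8; 0 0 0 0 0 8; 0 0 0 0 0 8.2; 0 0 0 0 0 0"}}

```text
time_s: 14.75
ee_pos: [0.457, -0.3471, 0.0818]
eef_rot: [0.996, -0.09, 0.0, 0.0]
wrist_force: [0.9, 0.9, -1.9]
finger_gap: 0.0317
grasp_force: 24.9
```

```bash
python3 - <<'E'
from h import *
go(.571,-.0678,.06,-10.6)
E
```

```text
t 14.75 tcp [ 0.457  -0.3471  0.0818] gap 0.0317 F [ 0.9  0.9 -1.9] j [ 0.7   0.43 -0.13  1.82  0.07  0.9  -1.21]
shift cm (now axes) [  6.2  -29.53   2.18] (target axes) [  6.07 -29.55   2.18] rot deg [ 0.03 -0.05  0.27]
```

>>> {"method": "apply_moves", "body": {"moves": "0.5 -2 0 0 0 0.3; 0.8 -4 0 0 0 0; 0.9 -4.5 0 0 0 0; 0.9 -4.5 0 0 0 0; 0.9 -4.5 0 0 0 0; 0.9 -4.5 0 0 0 0; 0.8 -3.5 0 0 0 0; 0.4 -2 0 0 0 0"}}

```text
time_s: 15.75
ee_pos: [0.5718, -0.0668, 0.0812]
eef_rot: [0.996, -0.091, 0.0, -0.0]
wrist_force: [-0.3, -0.7, -1.2]
finger_gap: 0.0319
grasp_force: 24.9
```

>>> {"method": "apply_moves", "body": {"moves": "0 0 1 0 0 0; 0 0 0.5 0 0 0; 0 0 0 0 0 0"}}

```text
time_s: 16.12
ee_pos: [0.5705, -0.0698, 0.0651]
eef_rot: [0.996, -0.094, -0.001, 0.0]
wrist_force: [0.5, -0.7, -1.6]
finger_gap: 0.0321
grasp_force: 24.9
```

```bash
python3 - <<'E'
from h import *
p,d=cap('scene');W=cloud('scene',d)
cv2.imwrite('pics/c8.png',cv2.cvtColor(cv2.resize(p[100:210,210:320],None,fx=5,fy=5,interpolation=cv2.INTER_CUBIC),cv2.COLOR_RGB2BGR))
go(.571,-.0678,-.010,-10.6)
E
```

```text
t 16.18 tcp [ 0.5708 -0.0696  0.0655] gap 0.0319 F [ 0.2  0.1 -1.7] j [ 0.24  0.46 -0.22  1.82  0.13  0.87 -1.8 ]
shift cm (now axes) [-0.01 -0.18  7.55] (target axes) [-0.01 -0.18  7.55] rot deg [ 0.02  0.03 -0.15]
```

View pics/c8.png

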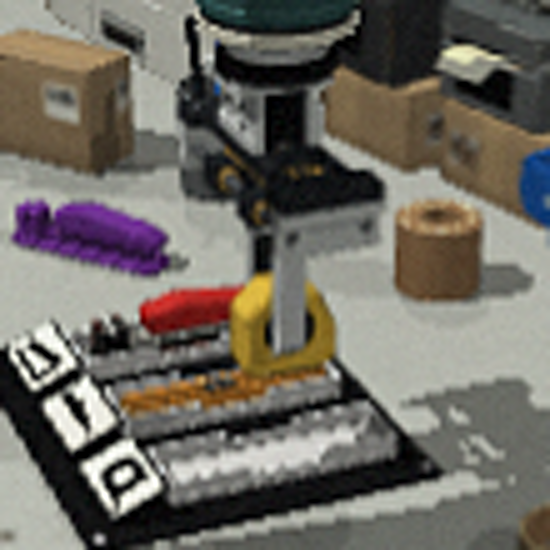

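The tape hangs upright and lengthwise above its bay, and the stapler rests in its own. Lowering.

>>> {"method": "apply_moves", "body": {"moves": "0 -0.2 1 0 0 -0.15; 0 0 1.5 0 0 0; 0 0 1.5 0 0 0; 0 0 1 0 0 0; 0 0 0.6 0 0 0; 0 0 0.5 0 0 0; 0 0 0.4 0 0 0; 0 0 0 0 0 0"}}

```text
time_s: 17.18
ee_pos: [0.5715, -0.0665, 0.0005]
eef_rot: [0.996, -0.092, -0.0, -0.0]
wrist_force: [0.1, -0.5, -1.9]
finger_gap: 0.032
grasp_force: 24.9
```

>>> {"method": "apply_moves", "body": {"moves": "0 0 0.3 0 0 0; 0 0 0.3 0 0 0; 0 0 0.2 0 0 0; 0 0 0 0 0 0"}}

```text
time_s: 17.68
ee_pos: [0.5715, -0.0665, -0.0075]
eef_rot: [0.996, -0.092, -0.0, -0.0]
wrist_force: [-0.2, -0.2, -2.9]
finger_gap: 0.0318
grasp_force: 24.9
```

>>> {"method": "apply_moves", "body": {"moves": "0 0 0.15 0 0 0; 0 0 0.1 0 0 0; 0 0 0.1 0 0 0; 0 0 0 0 0 0"}}

```text
time_s: 18.18
ee_pos: [0.5717, -0.0665, -0.0104]
eef_rot: [0.996, -0.092, 0.0, -0.0]
wrist_force: [-2.6, -0.8, 7.5]
finger_gap: 0.0319
grasp_force: 24.9
```

Floor contact (+7.5 N). Releasing and retreating upward.

>>> {"method": "apply_moves", "body": {"moves": "0 0 0 0 0 0; 0 0 0 0 0 0; 0 0 0 0 0 0; 0 0 0 0 0 0; 0 0 -0.5 0 0 0; 0 0 -2 0 0 0; 0 0 -3 0 0 0; 0 0 -3.5 0 0 0", "claw": 90}}

```text
time_s: 19.18
ee_pos: [0.5713, -0.0665, 0.0801]
eef_rot: [0.996, -0.092, -0.0, -0.0]
wrist_force: [0.3, 0.2, -0.1]
finger_gap: 0.0609
grasp_force: 0.0
```

>>> {"method": "apply_moves", "body": {"moves": "0 0 -3 0 0 0; 0 3 -3 0 0 0; 0 4 0 0 0 0; 0 4 0 0 0 0; 0 4 0 0 0 0; 0 4 0 0 0 0; 0 3 0 0 0 0; 0 0 0 0 0 0"}}

```text
time_s: 20.18
ee_pos: [0.5304, -0.2852, 0.1393]
eef_rot: [0.996, -0.094, -0.0, 0.0]
wrist_force: [0.5, 0.5, 0.5]
finger_gap: 0.0609
grasp_force: 0.0
```

```bash
python3 - <<'E'
from h import *
p,d=cap('top');W=cloud('top',d)
cv2.imwrite('pics/c9.png',cv2.cvtColor(cv2.resize(p[135:260,150:350],None,fx=4,fy=4,interpolation=cv2.INTER_CUBIC),cv2.COLOR_RGB2BGR))
for nm,b,lo in (('stapler',(165,145,200,212),.033),('tape',(225,158,256,215),.033)):
    q=W[b[1]:b[3],b[0]:b[2]].reshape(-1,3);q=q[(q[:,2]>lo)&(q[:,2]<.09)];print(nm,len(q),cv2.minAreaRect((q[:,:2]*1000).astype(np.float32)),np.percentile(q[:,2],[50,95]).round(4))
go(.571,-.0678,.06,-10.6)
E
```

```text
stapler 357 ((588.742919921875, 106.3377685546875), (171.9846649169922, 54.85397720336914), 3.8423593044281006) [0.0441 0.0518]
tape 234 ((573.0623168945312, -70.32006072998047), (33.13229751586914, 62.868072509765625), 77.5632553100586) [0.0652 0.0712]
t 20.23 tcp [ 0.5311 -0.2834  0.1393] gap 0.0608 F [-0.3  0.6 -0.7] j [ 0.55  0.41 -0.15  1.7   0.07  1.04 -1.37]
shift cm (now axes) [ -0.05 -21.92   7.93] (target axes) [ -0.04 -21.93   7.93] rot deg [-0.    0.   -0.02]
```

View pics/c9.png

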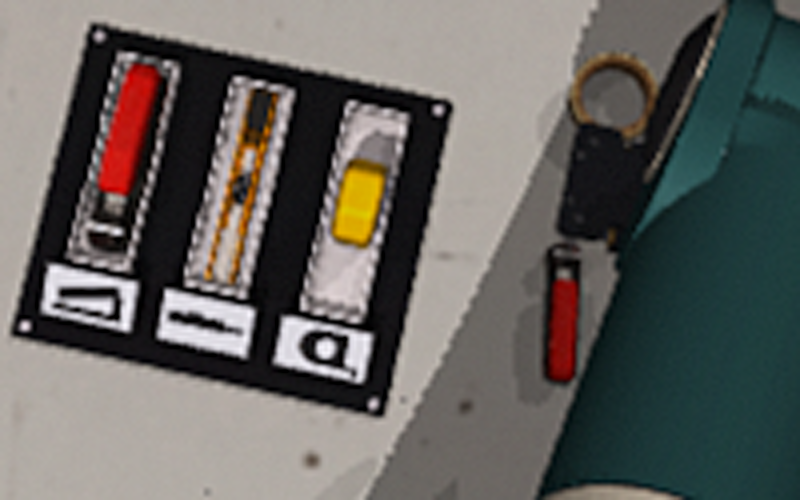

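The final view shows the red stapler in the left bay (130,150), the yellow tape upright in the right bay (358,203) with its top at about 70 mm, and the cutter unmoved. The arm is clear, so I'm handing in.

```bash
python3 -c "
from h import *
print(ticket.close_job())"
```

```text
the job is handed in; nothing more can be done
None
```

I put the stapler in its own bay, then stood the tape measure upright in its own; both were set down on the floor and released, and I handed the job in at about 20 s of 64 s, with no verdict shown.

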